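# Peel the top tube tray off its stack and show it to the reader

### The arm

A 6-joint arm with a two-finger parallel gripper is mounted at the origin on the work surface. World frame = base frame: x ahead of the robot, y to its left, z up, the work surface at z = 0. Lengths are in mm, angles in rad, forces in N, time in s.
With the tool pointing down it reaches from about 325 to 900 mm from the base axis. Payload 3.5 kg.
Tool frame: the origin (TCP) lies on the centre line of the jaws, within the pads' length; the fingertips stand 19 mm ahead of it and the grasp point (between the pads) is the TCP; z points along the fingers, y is the line along which they close (so a half turn about z gives the same grasp; the last joint's range is limited). The gripper opens to 85 mm and grips with 20 to 120 N. Pads are 22 mm wide; open, the fingers measure 114 mm over their backs; the gripper's body (76 mm by 85 mm) begins 54 mm behind the grasp point. The pads swing forward as they close: fully open they stand 13 mm farther back than shut.
Start: joints at [1.057, 0.276, -0.026, 1.268, 0, 1.467], TCP at [249.595, 572.996, 250.313] pointing down, gripper open.
Joint ranges: [-3.12, 3.12], [-0.85, 1.88], [-1.08, 1.24], [-1.95, 2.15], [-1.57, 1.53], [-3.14, 3.14]. Speed limits (rad/s): [2.57, 2.57, 3.14, 3.14, 3.14, 3.14].

### API

Orientations are given as a unit quaternion [w, x, y, z].
In Python, from workcell import manip, readout, get_image, get_calibration gives the robot as it stands (manip), with the cameras as plain functions and the readings (readout).
- The arm moves only by the tool nudge_tcp, called after ">>>" as name(argument=value, ...) on one line, values as JSON. Schema: {"type":"object","properties":{"offsets":{"type":"array","items":{"type":"object","properties":{"dx":{"type":"number"},"dy":{"type":"number"},"dz":{"type":"number"},"drx":{"type":"number"},"dry":{"type":"number"},"drz":{"type":"number"}},"additionalProperties":false},"minItems":1,"maxItems":8},"jaw":{"type":"number"},"squeeze":{"type":"number"},"only":{"type":"string"},"quiet":{"type":"boolean"},"lines":{"type":"string"}},"required":["offsets"],"additionalProperties":false}. offsets is a list of rows, 1 to 8 of them, each an object with the fields dx, dy, dz (the shift in mm), drx, dry, drz (a rotation vector in rad); a field left out counts as zero; each row is the pose to reach, as a shift and turn from the pose commanded when the call began, along the tool's axes at that moment; what a row does not reach only later rows make up. A row lasts 1/10 s, in which the tool goes at most 50 mm and 0.15 rad, less where a joint would pass 70% of its speed; a pose out of reach is approached as far as the arm can. jaw is the finger opening in mm, set as the call begins (left out keeps the last). The fingers move at their own pace and stop on an object; squeeze is the grip in N (left out, the last holds). Time passes only in rows, so rows that do not move let the fingers close. The tool returns the time, the measured TCP pose, the force, the opening and the grip force at its end. only (a regular expression) keeps the lines of the reply that match it, lines (a string "A,B") keeps lines A to B, and quiet returns only ok. Input that does not fit is refused with a message, and nothing moves.
- readout.get_obs(): the state, without advancing time (a new reading comes with each control period).
- get_image(name): name is "scene" or "top" or "wrist"; returns the picture (384x512x3 uint8, red, green, blue); there is no depth.
- get_calibration(name): a dict with "fx", "fy", "cx", "cy" (pixels), "extrinsics" (4x4, takes a point from camera to world coordinates). Camera axes: x right, y down, z forward; pixel columns grow to the right and rows downward; lengths in mm; the calibration is good to about 2 mm. A picture is of the moment at which its call begins: read the wrist's pose just before it. get_calibration takes no time and is no camera call; for the wrist camera it gives the pose at the moment of the call.
- manip.finish_job(): hands the job in; it is judged then, once.
The state is a dict: "time_s": time; "joint_pos": joint angles; "dq": joint speeds; "tau": joint torques, N m; "tool_pos": TCP position; "ee_rot": TCP orientation; "wrist_force": force on the tool from outside, world axes, zero at the start; "torque": the same for the moment, N m; "gripper_width": finger opening in mm; "finger_force": force on a finger pad.
Only numpy, scipy, OpenCV 4.12 (cv2) and the standard library are available. Lean on these libraries where they do the work, as an engineer would, in place of code of your own. Each camera call takes 0.05 s, during which the arm holds its last target. There are 200 camera calls.

### The job

The top tray of the clinging nested stack has to be shown to the label reader: first take out the white divider standing in it and stand that on edge, fully down, in either free slot of the aluminium rack. Then peel the tray off: lift it by its upright tab at the far corner so that it tilts up with its near edge still tucked under the stack's two lugs, and only then draw it out from under them, leaving the rest of the stack sitting in its holder and the other things on the bench undisturbed. Finish while still holding the tray, level and steady, about 12 cm above the reader with the tray's middle over the window; do not put it down or let go.

Things in the scene. Friction and masses are not known exactly. Their poses are not given: they have to be found in the camera images.
- holder: Fixed low steel pan, 152 x 116 mm, 14 mm high over its rim, that the stack stands in (its floor is 8 mm above the bench). Origin at the centre of its underside; x is the long way, pointing away from the robot at yaw 0; the stack and the tray have the same axes.
- stack: Lower part of the stack: red nested, loaded trays, one loose body of about 0.9 kg, 141 x 105 mm, 56 mm high, with 1 to 2 mm of play in the holder. Origin at the centre of its underside, z up. The top tray sits in it on a seat 44 mm above this origin, between walls that rise 8 mm above the seat at the far (+x) end and both sides.
- tray: Top tray, red, 120 (x) x 84 (y) mm, about 60 g, 4 mm floor with dark round pockets, low walls to 12 mm above its underside and a flat bare lip at the near end. Origin at the centre of its underside, z up, +x to its far (tab) end. Two ribs across it at x = -20 mm (tops 18 mm above the underside) hold the divider. A formed upright tab stands on it at the far left corner (see tray_tab).
- tray_tab (a point): Middle of the top edge of the tray's upright tab, 45 mm above the tray's underside, at x = +44, y = +38 mm of the tray. The tab is 26 mm long (tray x) and 6 mm thick (tray y): pinch it across y from above; keep the fingertips above the stack's walls (some 28 mm below the tab's top edge is still clear).
- tray_near_edge (a point): Middle of the lower edge of the tray's near end (x = -60 mm of the tray, at its underside): the line along tray y through it is the pivot of the peel.
- divider: White plastic plate 5 (x) x 70 (y) x 70 (z) mm, about 35 g, standing on edge across the tray between its ribs, its foot 4 mm above the tray's underside. Origin at the middle of its lower edge, z up, x across its thickness. Lift it straight up; it may lean a few degrees.
- rack: Fixed aluminium slotted rack, 150 x 96 mm, 30 mm high. Three slots run along its y, 50 mm apart in x, each 8 mm wide, 22 mm deep and 90 mm long, between ribs. Origin at the centre of its underside. The far slot (+x) holds a spare divider of the same kind, the other two are free. It stands to the left or right of the stack, the reader on the other side.
- slot_near (a point): Middle of the floor of the free slot at the rack's -x end, 8 mm above the bench; axes as the rack's. A divider put away here has its origin at this point.
- slot_mid (a point): The same for the free middle slot; a finger has 45 mm of room beside it towards the spare divider.
- slot_far (a point): The same for the slot at the +x end, occupied by the spare divider.
- reader: Fixed grey label reader, a flat box 120 x 100 x 28 mm with a dark glass window in its top that looks straight up. Origin at the centre of its underside.
- reader_window (a point): Centre of the reader's window, on its top face, 29 mm above the bench; z up.
- stack_lugs (a point): Midway between two lugs at the stack's near (-x) end, level with their undersides, 8 mm above the seat. Each is 22 mm wide, at y = +-30 mm, and reaches about 8 mm over the tray's near edge, so a straight lift carries the whole stack along. With its far end tilted up some 15 degrees the tray slides out towards +x; 12 mm or more frees it.
- stack_pad (a point): A small black sprung rubber pad at the stack's far (+x) end that presses the tray's end towards -x with about 2 N, so that end clings with about 2 N when lifted.
- spare_divider: A second white divider like the first, standing in the rack's far slot; leave it. Origin at the middle of its lower edge.
- beaker: Glass beaker, 60 mm wide, 75 mm high, on the robot's side of the bench; leave it. Origin at its underside.
- reagent_bottle: Amber bottle with a white cap, 56 mm wide, 110 mm high, beyond the stack; leave it. Origin at its underside.
- sample_jar: Low jar, 48 mm wide, 50 mm high, beyond the stack to the right; leave it. Origin at its underside.
- marker: Marker pen, 134 mm long, 14 mm thick, lying on the robot's side; leave it.
- slide_box: Grey box 85 x 110 x 35 mm, beyond the stack to the left; leave it. Origin at its underside.

How it is judged (in metres and radians):
On the way, in this order (a step that is already met when the one before it is completed fails the run):
1. the divider stands on edge, let go, fully down in a free slot of the rack (((x of divider in the frame of slot_near between -0.006 and 0.006 m and y of divider in the frame of slot_near between -0.025 and 0.025 m and z of divider in the frame of slot_near below 0.005 m and angle between the x axis of divider and the x axis of rack, either way round below 0.26 rad) or (x of divider in the frame of slot_mid between -0.006 and 0.006 m and y of divider in the frame of slot_mid between -0.025 and 0.025 m and z of divider in the frame of slot_mid below 0.005 m and angle between the x axis of divider and the x axis of rack, either way round below 0.26 rad)) and angle between divider's own z axis and vertical below 0.25 rad and contact force between the fingers and divider below 0.2 N and linear speed of divider below 0.03 m/s), for 0.2 s.
2. the tray is tilted up by its tab end (over 8 degrees) while its near edge is still down under the lugs and the stack stays level (angle between tray's own z axis and vertical above 0.14 rad and z of tray_near_edge in the frame of stack between 0.038 and 0.052 m and x of tray_near_edge in the frame of stack below -0.052 m and z of tray_tab in the frame of stack above 0.098 m and angle between stack's own z axis and vertical below 0.08 rad), for 0.1 s.
At the end, for the whole second after the job is handed in: Tray held in the fingers at rest, level within 11 degrees, middle within 40 mm of the window's in plan, 80 to 170 mm above it, carried by nothing else; divider let go, fully down (5 mm) and upright (14 degrees) in slot_near or slot_mid; the rest of the stack level in its holder (all of step 1 and horizontal distance between tray and reader_window below 0.04 m and z of tray in the frame of reader_window between 0.08 and 0.17 m and angle between tray's own z axis and vertical below 0.2 rad and linear speed of tray below 0.04 m/s and angular speed of tray below 0.3 rad/s and contact force between the fingers and tray above 1 N and contact force between tray and stack below 0.05 N and contact force between tray and reader below 0.05 N and angle between stack's own z axis and vertical below 0.06 rad and z of stack in the frame of holder below 0.014 m and horizontal distance between stack and holder below 0.012 m); the arm keeps its last pose, push and grip.
It fails at once if the rest of the stack is lifted or tipped (over 15 mm or 9 degrees) (z of stack in the frame of holder above 0.023 m or angle between stack's own z axis and vertical above 0.16 rad).
It fails at once if another thing on the bench is moved by more than 30 mm (distance of any of spare_divider, beaker, reagent_bottle, sample_jar, marker, slide_box from where it was at the start of the episode above 0.03 m).
It also fails if it takes over 58 s, if anything falls off the work surface, if the arm or the gripper's body presses on something with over 40 N, if the wrist force passes 120 N, or if a joint passes its speed limit or range.

## Working session

There is one attempt and no reset: what is moved stays moved. The work goes in short steps, Python scripts to look and compute and a tool call to move; the robot and the scene stay as the last step left them, time stands still between calls to the robot, and variables do not carry over. Pictures are saved under pics/ and viewed, at most 10 in all, crops included, and the job is handed in when it is done.

```bash
ls; mkdir -p pics
```

Run:
```python
from workcell import manip, readout, get_image, get_calibration
import cv2,numpy as np
for n in("top","scene"):
    im=get_image(n);cv2.imwrite(f"pics/{n}0.png",cv2.resize(im[:,:,::-1],(800,600),interpolation=cv2.INTER_CUBIC))
    c=get_calibration(n);print(n,c["fx"],c["fy"],c["cx"],c["cy"]);print(np.round(c["extrinsics"],3))
o=readout.get_obs();print(o)
```

```text
pics
workcell.py
top 421.4495286450313 421.4495286450313 254.45325012853246 181.67042376067002
[[-1.900000e-02 -9.840000e-01  1.790000e-01  3.990260e+02]
 [-1.000000e+00  1.800000e-02 -5.000000e-03 -1.015600e+01]
 [ 2.000000e-03 -1.790000e-01 -9.840000e-01  1.097598e+03]
 [ 0.000000e+00  0.000000e+00  0.000000e+00  1.000000e+00]]
scene 465.76697635517 465.76697635517 258.3365441205503 193.40289710808608
[[-3.750000e-01  7.900000e-01 -4.860000e-01  1.183706e+03]
 [ 9.270000e-01  3.230000e-01 -1.900000e-01  2.405220e+02]
 [ 6.000000e-03 -5.220000e-01 -8.530000e-01  1.162187e+03]
 [ 0.000000e+00  0.000000e+00  0.000000e+00  1.000000e+00]]
{'time_s': 0.1, 'joint_pos': array([ 1.05659946e+00,  2.77097693e-01, -2.77244041e-02,  1.26801739e+00,
        4.66634333e-06,  1.46738241e+00]), 'dq': array([ 0.00109001, -0.00197874,  0.00497007,  0.0003418 ,  0.00116103,
        0.00040457]), 'tau': array([ 4.99800062e-04, -4.46705317e+01,  2.96129161e+01,  8.40945781e-03,
       -1.40443794e-04,  1.12849020e-05]), 'tool_pos': array([249.26776892, 572.4182119 , 249.25528803]), 'ee_rot': array([-3.12701807e-04,  2.03950317e-01,  9.78980707e-01, -9.72546287e-04]), 'wrist_force': array([-0.28223763,  0.29666944,  0.15050783]), 'torque': array([-0.0134726 , -0.02086307, -0.0214869 ]), 'finger_force': 0.0, 'gripper_width': 85.53517046438103}
```

View pics/top0.png

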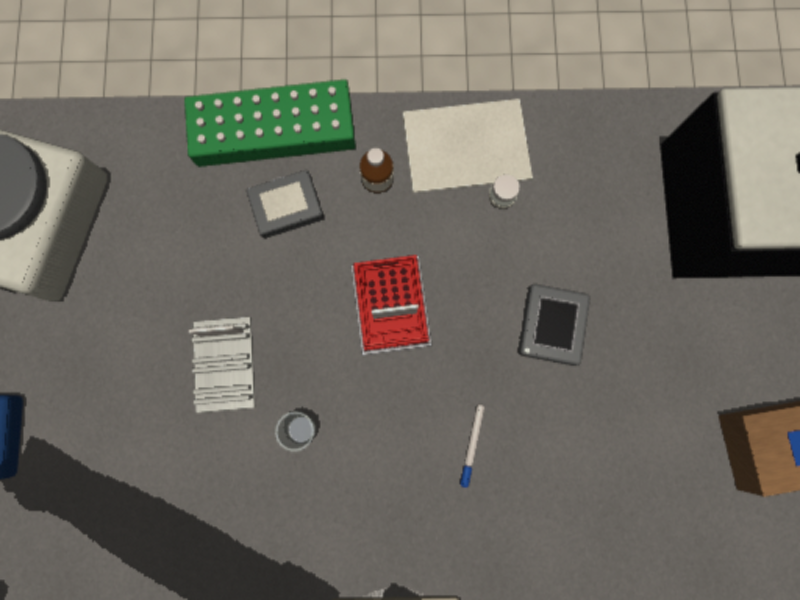

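View pics/scene0.png

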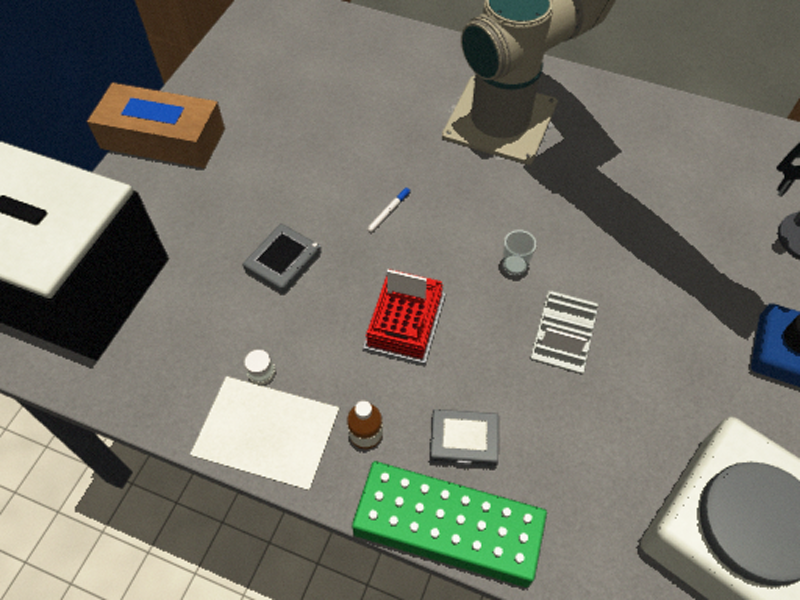

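The top view (800x600) shows the stack near (391,305), the rack on the left at (222,365) with the spare in its upper (far) slot at (220,330), the reader on the right at (556,323), and the beaker at (295,430). I'll enlarge these for corner readings.

Run:
```python
from workcell import manip, readout, get_image, get_calibration
import cv2,numpy as np
a=np.hstack
im=get_image("top")[:,:,::-1];np.save("top.npy",im)
def crop(im,x,y,w,h,s):
    return cv2.resize(im[y:y+h,x:x+w],(w*s,h*s),interpolation=cv2.INTER_CUBIC)
# stack crop origin (215,155) 70x80 x7 ; rack (115,195) 60x75
cv2.imwrite("pics/stack.png",crop(im,215,155,70,75,8))
A=crop(im,118,198,50,70,8);B=crop(im,328,176,50,70,8)
cv2.imwrite("pics/rr.png",a([A,B]))
```

```text
(no output)
```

View pics/stack.png

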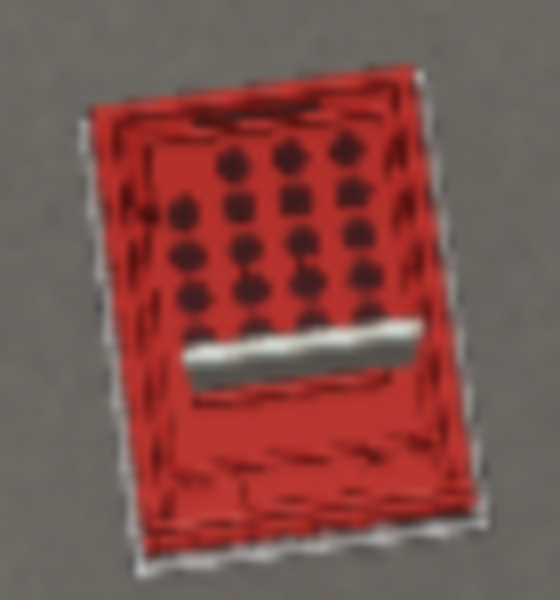

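View pics/rr.png

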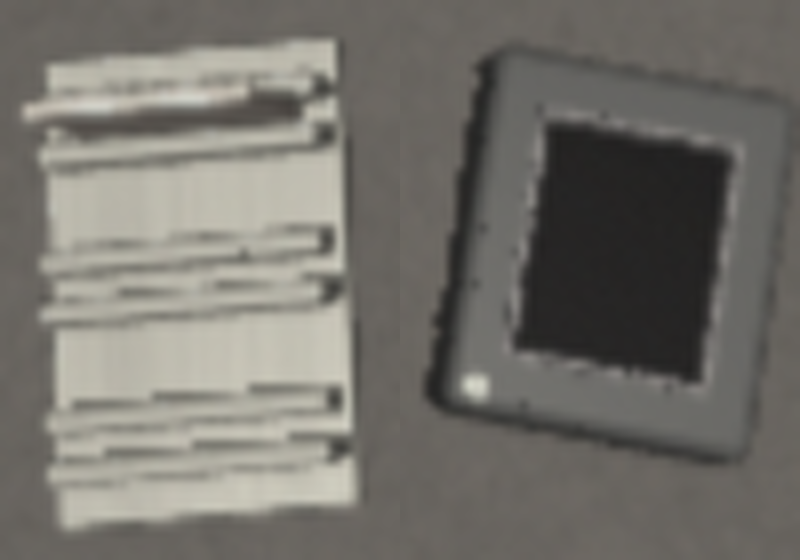

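The stack crop (8x from (215,155)) shows the divider's top edge from (183,355) to (422,325) and the red far wall corners at (92,108) and (413,68). In the rack crop (8x from (118,198)), the free slots are at rows ~290 and ~446 on the left. The reader window corners are at (550,123), (735,150), (702,383) and (515,348).

Create h.py:
```python
import numpy as np
from workcell import manip, readout, get_image, get_calibration
from scipy.optimize import least_squares
from scipy.spatial.transform import Rotation as R
def proj(c,P):
    T=np.linalg.inv(np.array(c["extrinsics"]));q=np.atleast_2d(P)@T[:3,:3].T+T[:3,3]
    return np.c_[c["fx"]*q[:,0]/q[:,2]+c["cx"],c["fy"]*q[:,1]/q[:,2]+c["cy"]]
def fit(c,M,px,x0):
    M=np.array(M,float);px=np.array(px,float)
    def w(p):
        s,k=np.sin(p[2]),np.cos(p[2]);return np.c_[p[0]+k*M[:,0]-s*M[:,1],p[1]+s*M[:,0]+k*M[:,1],M[:,2]]
    r=least_squares(lambda p:(proj(c,w(p))-px).ravel(),x0,x_scale=[100,100,1])
    return r.x,np.round(r.fun.reshape(-1,2),1)
def ray(c,px,z):
    T=np.array(c["extrinsics"]);d=T[:3,:3]@[(px[0]-c["cx"])/c["fx"],(px[1]-c["cy"])/c["fy"],1]
    return T[:3,3]+d*(z-T[2,3])/d[2]
def tool():
    o=readout.get_obs();q=o["ee_rot"];return o["tool_pos"],R.from_quat([q[1],q[2],q[3],q[0]]),o
def rel(P,Rt=None):
    "shift and turn in tool axes to world pose P with rotation Rt"
    p,r,o=tool();print("d",np.round(r.inv().apply(np.array(P)-p),1),end=" ")
    if Rt is not None: print("rv",np.round((r.inv()*Rt).as_rotvec(),3))
```

Run:
```python
from h import *
c=get_calibration("top")
def P(l,o):return np.array(l)/8+o-0.5+0.06
S=P([(92,108),(413,68),(88,122),(420,76),(488,522),(140,572)],(215,155))
r=fit(c,[(70.5,52.5,64),(70.5,-52.5,64),(76,58,14),(76,-58,14),(-76,-58,14),(-76,58,14)],S,[590,0,.1]);print("stack",r)
D=P([(183,355),(422,325)],(215,155));a,b=[ray(c,d,126) for d in D];print("div top",a,b,(a+b)/2,np.arctan2(*(a-b)[[1,0]])-np.pi/2,np.linalg.norm(a-b))
K=P([(46,65),(336,40),(357,503),(62,528)],(118,198))
r=fit(c,[(75,48,8),(75,-48,8),(-75,-48,8),(-75,48,8)],K,[520,250,.1]);print("rack",r)
for px in P([(40,265),(330,240),(42,316),(342,290),(50,422),(340,398),(50,472),(348,447)],(118,198)):print(ray(c,px,30).round(1))
W=P([(150,123),(335,150),(302,383),(115,348)],(328,176));print("win",np.mean([ray(c,w,29) for w in W],0))
```

```text
stack (array([ 5.61498301e+02, -3.70553743e+00,  1.17553994e-01]), array([[-0.7, -0.7],
       [ 0.6, -1.2],
       [-1.3, -0.2],
       [ 0.9, -0.3],
       [ 0.8,  1.2],
       [-0.5,  1.1]]))
div top [536.11411879  25.13141595 126.        ] [543.63727222 -44.55985685 126.        ] [539.87569551  -9.71422045 126.        ] 0.10753331048657588 70.09615783045483
rack (array([4.69771533e+02, 2.74121325e+02, 6.81065177e-02]), array([[-0.3, -0.3],
       [ 0.3, -0.3],
       [ 0.5,  0.2],
       [-0.5,  0.4]]))
[474.3 319.   30. ]
[480.5 227.8  30. ]
[458.3 317.8  30. ]
[464.7 223.7  30. ]
[425.4 314.   30. ]
[431.1 223.6  30. ]
[410.  313.5  30. ]
[415.9 220.8  30. ]
win [ 523.84158956 -272.82472566   29.        ]
```

Add to h.py:
```python
def down(yaw):
    "tool z down, tool y along world yaw"
    y=np.array([np.cos(yaw),np.sin(yaw),0]);z=np.array([0,0,-1.]);return R.from_matrix(np.c_[np.cross(y,z),y,z])
```

```bash
python3 -c "
from h import *
rel([530,-8,260],down(.112))"
```

```text
d [-489.2 -420.1  -10. ] rv [-2.000e-03  1.000e-03  1.048e+00]
```

>>> nudge_tcp(offsets=[{"dx": -35,"dy": -30,"drz": 0.075},{"dx": -70,"dy": -60,"drz": 0.15},{"dx": -105,"dy": -90,"drz": 0.225},{"dx": -140,"dy": -120,"drz": 0.3},{"dx": -175,"dy": -150,"drz": 0.375},{"dx": -210,"dy": -180,"drz": 0.45},{"dx": -245,"dy": -210,"drz": 0.525},{"dx": -245,"dy": -210,"drz": 0.525}], jaw=40)

```text
time_s: 0.95
tool_pos: [392.0, 278.5, 250.1]
ee_rot: [0.001, 0.455, 0.891, -0.001]
wrist_force: [-0.6, 0.4, 1.1]
gripper_width: 40.0
finger_force: 0.0
```

```bash
python3 -c "
from h import *
rel([530,-8,260],down(.112))"
```

```text
d [-313.   -56.3   -9.3] rv [-0.     0.002  0.515]
```

>>> nudge_tcp(offsets=[{"dx": -45,"dy": -8,"drz": 0.075},{"dx": -90,"dy": -16,"drz": 0.15},{"dx": -135,"dy": -24,"drz": 0.225},{"dx": -180,"dy": -32,"drz": 0.3},{"dx": -225,"dy": -40,"drz": 0.375},{"dx": -270,"dy": -48,"drz": 0.45},{"dx": -313,"dy": -56,"dz": -10,"drz": 0.515},{"dx": -313,"dy": -56,"dz": -10,"drz": 0.515}])

```text
time_s: 1.75
tool_pos: [534.0, -6.4, 261.2]
ee_rot: [0.002, 0.666, 0.746, 0.001]
wrist_force: [-0.4, 0.9, 0.2]
gripper_width: 40.3
finger_force: 0.0
```

>>> nudge_tcp(offsets=[{},{}])

```text
time_s: 1.95
tool_pos: [530.1, -1.5, 259.8]
ee_rot: [-0.001, 0.663, 0.749, -0.0]
wrist_force: [-0.8, 0.2, -1.1]
gripper_width: 39.8
finger_force: 0.0
```

Run:
```python
from h import *
import cv2
c=get_calibration("wrist");im=get_image("wrist")
cv2.imwrite("pics/w1.png",cv2.resize(im[:,:,::-1],(800,600),interpolation=cv2.INTER_CUBIC))
np.savez("w1.npz",**c)
p,r,o=tool();print(p,o["wrist_force"]);print(c["fx"],np.round(c["extrinsics"],3).tolist())
rel([530,-8,260],down(.112))
```

```text
[530.01408226  -1.2821593  259.80250383] [-0.50499895 -0.33853063 -0.43857253]
291.90653858818183 [[0.993, 0.117, 0.032, 521.046], [0.121, -0.955, -0.272, 65.594], [-0.002, 0.274, -0.962, 383.404], [0.0, 0.0, 0.0, 1.0]]
d [-6.7 -0.8 -0.2] rv [-0.001 -0.001  0.01 ]
```

View pics/w1.png

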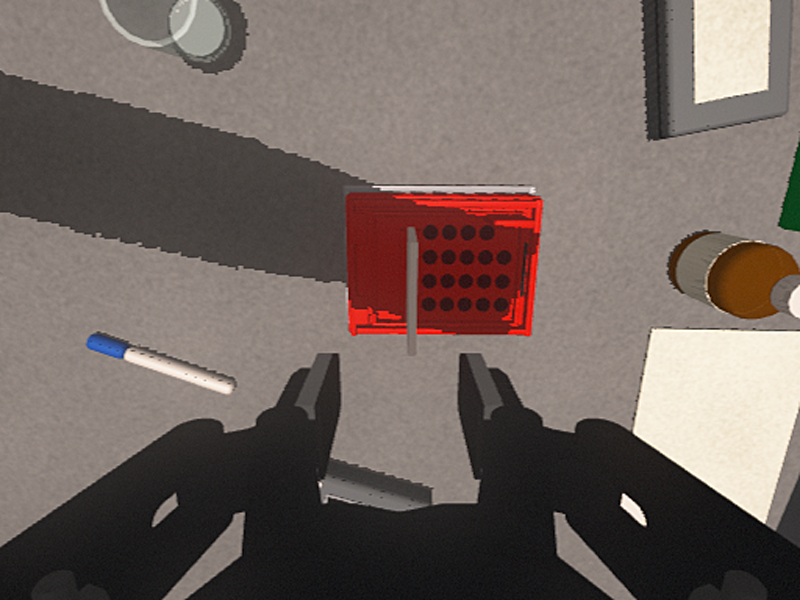

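The wrist view shows the divider's top edge from (412,230) to (412,354), and the stack's red corners at (347,193), (541,197), (532,334) and (350,332).

Run:
```python
from h import *
c=dict(np.load("w1.npz"))
k=lambda a:np.array(a)/1.5625
a,b=[ray(c,k(q),126) for q in((412,230),(412,354))];print(a,b,(a+b)/2,np.arctan2(*(a-b)[[1,0]])-np.pi/2,np.linalg.norm(a-b))
# expected, from stack pose
print(proj(c,[[541.6,-6,126]])*1.5625)
r=fit(c,[(-70.5,52.5,64),(70.5,52.5,64),(70.5,-52.5,64),(-70.5,-52.5,64)],k([(347,193),(541,197),(532,334),(350,332)]),[560,-4,.1]);print(r)
# pocket rows? tray
rel([537,-8,107],down(.115))
```

```text
[532.42812532  31.23483585 126.        ] [542.18753196 -43.66451251 126.        ] [537.30782864  -6.21483833 126.        ] 0.12957028985974706 75.53249898237044
[[419.29987792 294.90573832]]
(array([ 5.60226994e+02, -1.16106861e+00,  1.12491083e-01]), array([[-3.2, -0.8],
       [ 4.5, -2.1],
       [ 1.4,  2.1],
       [-2.8,  2.3]]))
d [ -7.6   6.3 152.8] rv [-0.001 -0.001  0.007]
```

>>> nudge_tcp(offsets=[{"dx": -7,"dy": 8,"drz": 0.007},{"dx": -7,"dy": 8,"dz": 45,"drz": 0.007},{"dx": -7,"dy": 8,"dz": 90,"drz": 0.007},{"dx": -7,"dy": 8,"dz": 125,"drz": 0.007},{"dx": -7,"dy": 8,"dz": 152,"drz": 0.007},{"dx": -7,"dy": 8,"dz": 152,"drz": 0.007},{"dx": -7,"dy": 8,"dz": 152,"drz": 0.007}])

```text
time_s: 2.7
tool_pos: [539.8, -8.1, 108.4]
ee_rot: [-0.0, 0.666, 0.746, -0.0]
wrist_force: [1.3, 0.1, -0.0]
gripper_width: 40.1
finger_force: 0.0
```

Run:
```python
from h import *
import cv2
c=get_calibration("wrist");im=get_image("wrist")
cv2.imwrite("pics/w2.png",cv2.resize(im[100:330,120:420,::-1],(780,598),interpolation=cv2.INTER_CUBIC))
np.savez("w2.npz",**c);print(tool()[0])
```

```text
[540.98484226  -8.36194245 109.65394387]
```

View pics/w2.png

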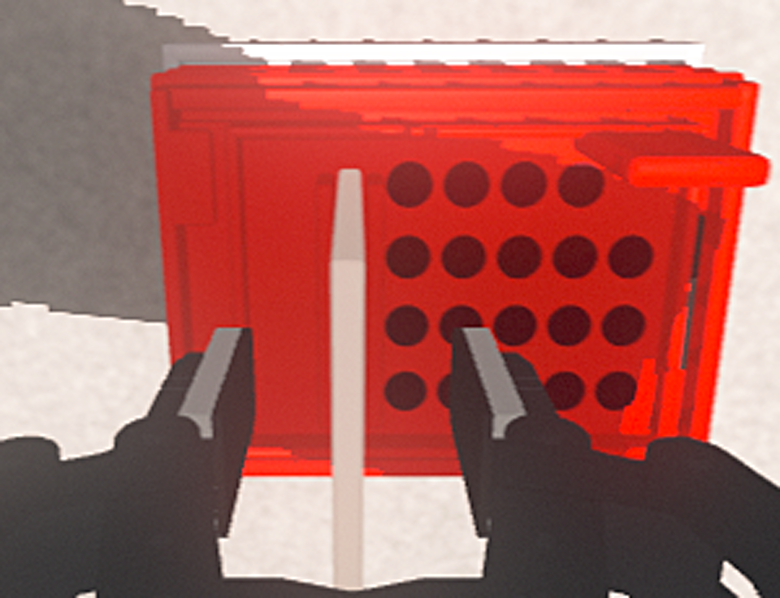

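The divider stands midway between the jaws (edge at column 347, jaw middle 353). The tab's top edge runs from (632,170) to (767,170) in the crop.

Run:
```python
from h import *
c=dict(np.load("w2.npz"));k=lambda a:np.array(a)/2.6+(120,100)
for q in((634,170),(766,170)):print("tab",ray(c,k(q),97))
for q in((347,262),(347,588)):print("div",ray(c,k(q),126))
r=fit(c,[(-70.5,52.5,64),(70.5,52.5,64),(76,58,14),(-76,58,14)],k([(153,72),(757,84),(704,44),(163,44)]),[560,-4,.1]);print(r)
```

```text
tab [584.86142547  37.89520711  97.        ]
tab [608.5601362   40.61251583  97.        ]
div [534.37318953  24.15593819 126.        ]
div [540.83744027 -33.09175641 126.        ]
(array([ 5.60460973e+02, -4.37196920e+00,  1.01394694e-01]), array([[-8.1,  1.5],
       [ 8.4,  0. ],
       [ 0.4,  1.7],
       [-0.8, -1. ]]))
```

>>> nudge_tcp(offsets=[{},{},{},{},{},{}], jaw=0, squeeze=25)

```text
time_s: 3.35
tool_pos: [540.9, -8.7, 110.0]
ee_rot: [0.001, 0.666, 0.746, 0.001]
wrist_force: [-0.8, 0.3, 6.0]
gripper_width: 4.7
finger_force: 29.6
```

>>> nudge_tcp(offsets=[{"dz": -10},{"dz": -30},{"dz": -60},{"dz": -85},{"dz": -85}])

```text
time_s: 3.85
tool_pos: [542.7, -9.0, 198.0]
ee_rot: [0.003, 0.666, 0.746, 0.002]
wrist_force: [0.9, 0.1, 0.8]
gripper_width: 4.6
finger_force: 28.6
```

```bash
python3 -c "
from h import *
rel([420.2,270,150],down(.068))
print(tool()[2]['gripper_width'])"
```

```text
d [291.1 -90.7  46.6] rv [0.008 0.002 0.045]
4.581820339809253
```

>>> nudge_tcp(offsets=[{"dx": 40,"dy": -12},{"dx": 80,"dy": -25,"drz": 0.01},{"dx": 120,"dy": -38,"drz": 0.02},{"dx": 160,"dy": -50,"drz": 0.03},{"dx": 200,"dy": -62,"drz": 0.04},{"dx": 240,"dy": -75,"drz": 0.045},{"dx": 270,"dy": -84,"drz": 0.045},{"dx": 290,"dy": -90,"drz": 0.045}])

```text
time_s: 4.65
tool_pos: [415.8, 271.0, 192.6]
ee_rot: [-0.0, 0.682, 0.731, -0.001]
wrist_force: [-0.5, -0.1, -0.3]
gripper_width: 4.5
finger_force: 28.6
```

>>> nudge_tcp(offsets=[{"dz": 45},{"dz": 45},{"dz": 45},{"dz": 45}])

```text
time_s: 5.05
tool_pos: [418.4, 269.4, 149.3]
ee_rot: [0.0, 0.683, 0.731, 0.001]
wrist_force: [-0.0, 0.4, -0.8]
gripper_width: 4.9
finger_force: 28.6
```

Run:
```python
from h import *
import cv2
c=get_calibration("wrist");im=get_image("wrist")
cv2.imwrite("pics/w3.png",cv2.resize(im[:,:,::-1],(800,600),interpolation=cv2.INTER_CUBIC))
np.savez("w3.npz",**c);print(tool()[0])
rel([420.2,270,150],down(.068))
```

```text
[418.83002985 269.56825488 149.75007254]
d [ 0.3  1.4 -0.2] rv [ 0.002 -0.001 -0.001]
```

View pics/w3.png

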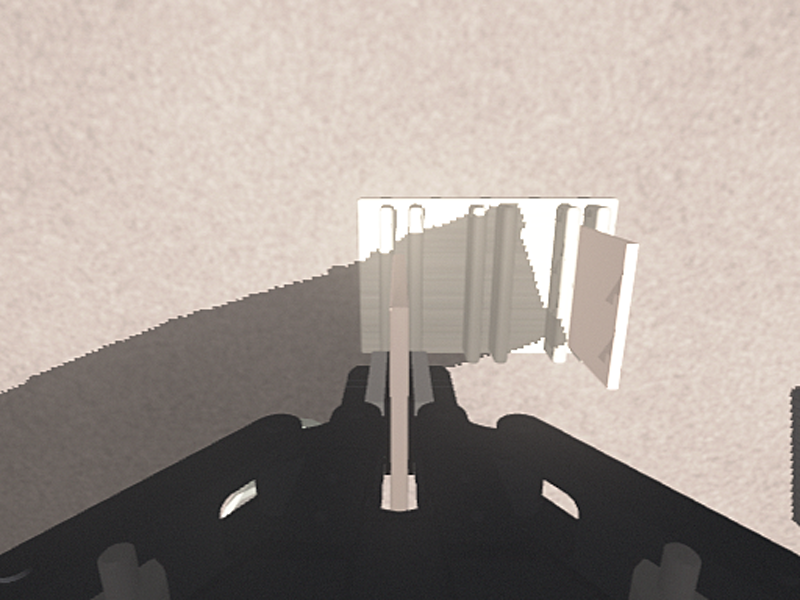

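The near slot lies between the ribs at columns 396 and 409 (row ~215), so its centre is ~402.5. The held divider's top edge is at column 399, rows 308 to 510.

Run:
```python
from h import *
import cv2
c=dict(np.load("w3.npz"));k=lambda a:np.array(a)/1.5625
print(c["cx"]*1.5625,c["fx"])
print("slot",ray(c,k((402.5,215)),30),"mid",ray(c,k((490,215)),30))
r=fit(c,[(75,48,8),(-75,48,8)],k([(618,198),(359,198)]),[470,274,.07]);print(r)
zt=149.75+16
a,b=[ray(c,k(q),zt) for q in((399.5,308),(399,510))];print(a,b)
for s in(45,0):print(proj(c,[[420.2-.068*s,270+s,30]])*1.5625)
im=cv2.imread("pics/w3.png")
cv2.imwrite("pics/w3c.png",cv2.resize(im[190:370,350:550],(800,600)[:1]+(720,) if 0 else (660,594),interpolation=cv2.INTER_CUBIC))
```

```text
398.54266012344 291.90653858818183
slot [416.78443671 311.46493793  30.        ] mid [462.85786011 314.56742599  30.        ]
(array([4.68593069e+02, 2.74039136e+02, 6.64268545e-02]), array([[ 1.3,  0.2],
       [-1.3,  0. ]]))
[415.37105989 302.99355845 165.75      ] [419.29173803 243.26939521 165.75      ]
[[403.64350699 208.27073482]]
[[403.43851844 290.98428905]]
```

View pics/w3c.png

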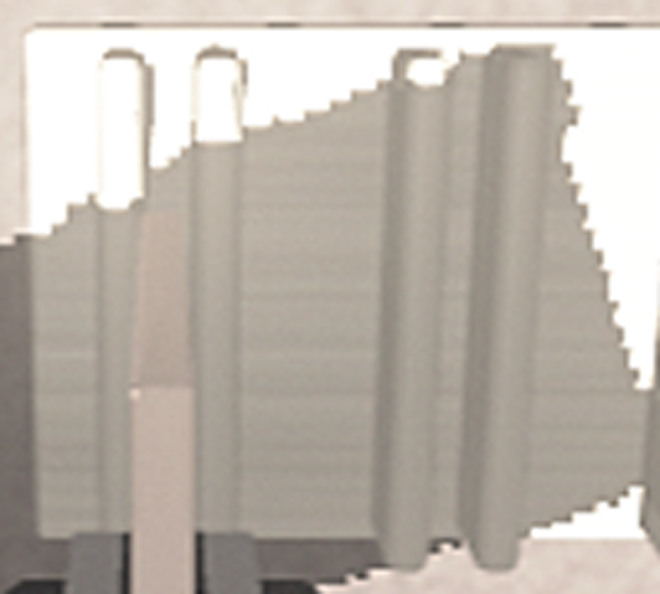

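>>> nudge_tcp(offsets=[{"dy": 1.6},{"dy": 1.6,"dz": 25},{"dy": 1.6,"dz": 50},{"dy": 1.6,"dz": 55},{"dy": 1.6,"dz": 55}])

```text
time_s: 5.6
tool_pos: [419.0, 269.2, 93.2]
ee_rot: [-0.0, 0.683, 0.731, -0.001]
wrist_force: [0.2, -0.3, 0.2]
gripper_width: 4.3
finger_force: 28.6
```

>>> nudge_tcp(offsets=[{"dz": 6},{"dz": 12},{"dz": 18},{"dz": 18}])

```text
time_s: 6.0
tool_pos: [418.6, 269.3, 74.7]
ee_rot: [-0.0, 0.683, 0.731, -0.001]
wrist_force: [0.5, -0.0, -0.5]
gripper_width: 4.6
finger_force: 28.6
```

>>> nudge_tcp(offsets=[{"dz": 5},{"dz": 9},{"dz": 12},{"dz": 13},{"dz": 13}])

```text
time_s: 6.5
tool_pos: [419.1, 269.5, 62.2]
ee_rot: [-0.0, 0.683, 0.731, -0.0]
wrist_force: [0.2, 0.0, -0.0]
gripper_width: 4.5
finger_force: 28.7
```

>>> nudge_tcp(offsets=[{"dz": 1},{"dz": 2},{"dz": 2}])

```text
time_s: 6.8
tool_pos: [419.4, 269.7, 62.0]
ee_rot: [0.0, 0.683, 0.731, 0.0]
wrist_force: [-3.4, -2.6, 12.4]
gripper_width: 4.4
finger_force: 30.5
```

>>> nudge_tcp(offsets=[{},{},{},{}], jaw=30)

```text
time_s: 7.2
tool_pos: [419.1, 269.5, 60.1]
ee_rot: [-0.0, 0.683, 0.731, -0.0]
wrist_force: [0.1, -0.7, 1.0]
gripper_width: 29.8
finger_force: 0.0
```

>>> nudge_tcp(offsets=[{"dz": -30},{"dz": -70},{"dz": -110},{"dz": -140},{"dz": -140},{"dz": -140}])

```text
time_s: 7.8
tool_pos: [419.6, 269.7, 200.8]
ee_rot: [0.0, 0.683, 0.731, 0.001]
wrist_force: [-0.4, 0.3, -0.1]
gripper_width: 30.2
finger_force: 0.0
```

Run:
```python
from h import *
import cv2
c=get_calibration("wrist");im=get_image("wrist");t=get_image("top")
A=cv2.resize(im[100:300,180:420,::-1],(480,400));B=cv2.resize(t[190:270,115:175,::-1],(300,400),interpolation=cv2.INTER_CUBIC)
cv2.imwrite("pics/w4.png",np.hstack([A,B]))
print(tool()[0])
```

```text
[418.15043465 269.04222543 198.82633294]
```

View pics/w4.png

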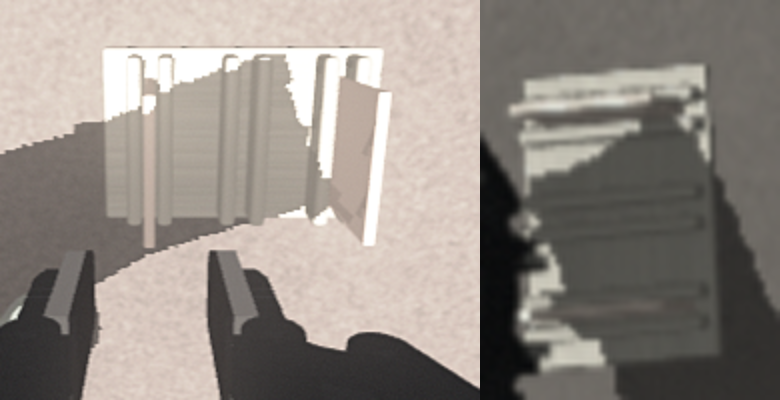

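The white divider is standing in the near slot (col ~149 between ribs 135 and 166), and the spare is untouched. Now to the tab.

```bash
python3 -c "
from h import *
rel([598,39.2,200],down(1.685));print(tool()[2]['joint_pos'])"
```

```text
d [-241.5  163.8   -1.4] rv [-3.000e-03 -1.000e-03 -1.617e+00]
[ 4.41642849e-01  8.69106342e-02 -3.68501641e-01  1.11816308e+00
 -9.14993532e-07  1.94444479e+00]
```

>>> nudge_tcp(offsets=[{"dx": -22,"dy": 15,"drz": -0.14},{"dx": -44,"dy": 30,"drz": -0.28},{"dx": -66,"dy": 45,"drz": -0.42},{"dx": -88,"dy": 60,"drz": -0.56},{"dx": -110,"dy": 75,"drz": -0.7},{"dx": -132,"dy": 90,"drz": -0.84},{"dx": -154,"dy": 105,"drz": -0.98},{"dx": -176,"dy": 120,"drz": -1.12}], jaw=40, squeeze=60)

```text
time_s: 8.7
tool_pos: [550.0, 101.0, 197.9]
ee_rot: [-0.002, 0.187, 0.982, -0.001]
wrist_force: [0.1, 1.5, -0.6]
gripper_width: 40.2
finger_force: 0.0
```

```bash
python3 -c "
from h import *
rel([598,39.2,160],down(1.685));print(tool()[2]['joint_pos'])"
```

```text
d [-67.6 -39.7  37.7] rv [-0.001 -0.004 -0.491]
[ 6.60652007e-02  1.96818941e-01 -2.41600902e-01  1.13663121e+00
  1.61634696e-05  4.43217186e-01]
```

>>> nudge_tcp(offsets=[{"dx": -17,"dy": -10,"drz": -0.12},{"dx": -34,"dy": -20,"drz": -0.24},{"dx": -51,"dy": -30,"drz": -0.36},{"dx": -68,"dy": -40,"dz": 20,"drz": -0.48},{"dx": -68,"dy": -40,"dz": 38,"drz": -0.49},{"dx": -68,"dy": -40,"dz": 38,"drz": -0.49},{"dx": -68,"dy": -40,"dz": 38,"drz": -0.49},{"dx": -68,"dy": -40,"dz": 38,"drz": -0.49}])

```text
time_s: 9.5
tool_pos: [598.9, 39.9, 162.5]
ee_rot: [-0.0, -0.054, 0.999, 0.0]
wrist_force: [-0.2, 0.9, -0.1]
gripper_width: 39.7
finger_force: 0.0
```

```bash
python3 -c "
from h import *
rel([598,39.2,150],down(1.685));print(tool()[2]['joint_pos'],tool()[0])"
```

```text
d [ 1.  -0.6 12.5] rv [ 0.    -0.    -0.007]
[-4.11208172e-02  2.91515044e-01 -1.98401071e-01  1.08096013e+00
  1.25016316e-05 -1.48570757e-01] [598.90449751  39.91664374 162.48341286]
```

>>> nudge_tcp(offsets=[{"dx": 1,"dy": -0.6,"dz": 25,"drz": -0.007},{"dx": 1,"dy": -0.6,"dz": 48,"drz": -0.007},{"dx": 1,"dy": -0.6,"dz": 50,"drz": -0.007},{"dx": 1,"dy": -0.6,"dz": 50,"drz": -0.007}])

```text
time_s: 9.9
tool_pos: [597.9, 39.2, 112.7]
ee_rot: [-0.0, -0.057, 0.998, 0.0]
wrist_force: [-0.1, -0.6, 1.3]
gripper_width: 39.9
finger_force: 0.0
```

Run:
```python
from h import *
import cv2
c=get_calibration("wrist");im=get_image("wrist");np.savez("w5.npz",**c)
cv2.imwrite("pics/w5.png",cv2.resize(im[150:350,130:390,::-1],(780,600),interpolation=cv2.INTER_CUBIC))
print(tool()[0],proj(c,[[598,39.2,97]]))
```

```text
[598.76211571  39.11389243 113.53425299] [[258.7038271  245.58049185]]
```

View pics/w5.png

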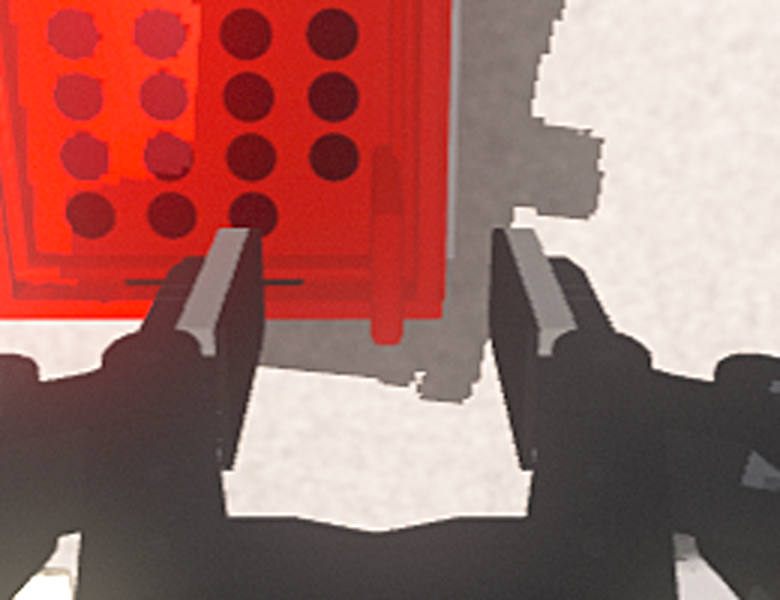

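The tab's top is at crop columns 372-402 (centre 387), with the jaw midplane at ~376. It's about 2 mm off towards +y, so I'll correct that while going down.

>>> nudge_tcp(offsets=[{"dx": 1,"dy": 2.1},{"dx": 1,"dy": 2.1,"dz": 10},{"dx": 1,"dy": 2.1,"dz": 21},{"dx": 1,"dy": 2.1,"dz": 21},{"dx": 1,"dy": 2.1,"dz": 21}])

```text
time_s: 10.45
tool_pos: [596.1, 40.9, 90.4]
ee_rot: [-0.001, -0.057, 0.998, 0.0]
wrist_force: [0.2, -1.0, -1.2]
gripper_width: 40.0
finger_force: 0.0
```

>>> nudge_tcp(offsets=[{},{},{},{},{},{}], jaw=0, squeeze=60)

```text
time_s: 11.05
tool_pos: [597.2, 40.8, 91.8]
ee_rot: [0.0, -0.057, 0.998, -0.0]
wrist_force: [-0.1, 0.6, 1.6]
gripper_width: 5.0
finger_force: 59.2
```

>>> nudge_tcp(offsets=[{"dx": 2,"dz": -5,"dry": -0.05},{"dx": 4.4,"dz": -10.2,"dry": -0.1},{"dx": 7,"dz": -15,"dry": -0.15},{"dx": 9.8,"dz": -19.9,"dry": -0.2},{"dx": 9.8,"dz": -19.9,"dry": -0.2},{"dx": 9.8,"dz": -19.9,"dry": -0.2}])

```text
time_s: 11.65
tool_pos: [587.5, 39.8, 111.5]
ee_rot: [0.1, -0.057, 0.993, 0.006]
wrist_force: [1.7, 0.8, 0.6]
gripper_width: 4.9
finger_force: 58.8
```

>>> nudge_tcp(offsets=[{"dx": 1.6,"dz": -4,"dry": -0.04},{"dx": 3.4,"dz": -8.2,"dry": -0.08},{"dx": 3.4,"dz": -8.2,"dry": -0.08},{"dx": 3.4,"dz": -8.2,"dry": -0.08},{"dx": 3.4,"dz": -8.2,"dry": -0.08}])

```text
time_s: 12.15
tool_pos: [582.7, 39.1, 118.4]
ee_rot: [0.139, -0.057, 0.989, 0.008]
wrist_force: [1.9, -0.3, 0.5]
gripper_width: 5.1
finger_force: 58.8
```

>>> nudge_tcp(offsets=[{"dx": -5,"dz": 1.2},{"dx": -10,"dz": 2.5},{"dx": -15,"dz": 4},{"dx": -20,"dz": 5.5},{"dx": -24,"dz": 6.5},{"dx": -24,"dz": 6.5},{"dx": -24,"dz": 6.5}])

```text
time_s: 12.85
tool_pos: [606.8, 42.0, 118.8]
ee_rot: [0.139, -0.057, 0.989, 0.008]
wrist_force: [-0.5, -0.7, -1.0]
gripper_width: 4.6
finger_force: 58.7
```

>>> nudge_tcp(offsets=[{"dx": -1.4,"dz": -4.8},{"dx": -2.8,"dz": -9.6},{"dx": -2.8,"dz": -9.6},{"dx": -2.8,"dz": -9.6}])

```text
time_s: 13.25
tool_pos: [607.2, 42.0, 129.6]
ee_rot: [0.14, -0.057, 0.989, 0.008]
wrist_force: [-0.2, 0.4, -0.6]
gripper_width: 4.5
finger_force: 58.7
```

```bash
python3 -c "
from h import *
print(np.mean([tool()[2]['wrist_force'] for _ in range(3)],0))"
```

```text
[-0.15971935  0.36319365 -0.56607592]
```

>>> nudge_tcp(offsets=[{"dx": -4,"dz": -15},{"dx": -8,"dz": -30},{"dx": -14,"dz": -48,"dry": 0.07},{"dx": -19,"dz": -67,"dry": 0.14},{"dx": -19,"dz": -67,"dry": 0.21},{"dx": -19,"dz": -67,"dry": 0.28},{"dx": -19,"dz": -67,"dry": 0.28}])

```text
time_s: 13.95
tool_pos: [608.6, 42.0, 198.6]
ee_rot: [0.0, -0.057, 0.998, -0.0]
wrist_force: [-0.9, 0.1, -1.6]
gripper_width: 4.7
finger_force: 58.8
```

```bash
python3 -c "
from h import *
rel([563.2,-230,188],down(1.685))"
```

```text
d [  76.2 -265.    10.5] rv [-0.     0.001  0.   ]
```

>>> nudge_tcp(offsets=[{"dx": 8,"dy": -28},{"dx": 18,"dy": -63},{"dx": 28,"dy": -98},{"dx": 38,"dy": -133},{"dx": 48,"dy": -168},{"dx": 58,"dy": -203},{"dx": 68,"dy": -238,"dz": 5},{"dx": 76,"dy": -265,"dz": 10}])

```text
time_s: 14.75
tool_pos: [560.4, -231.7, 188.4]
ee_rot: [0.001, -0.057, 0.998, -0.0]
wrist_force: [-0.1, -0.5, -0.6]
gripper_width: 4.6
finger_force: 58.8
```

>>> nudge_tcp(offsets=[{},{},{},{}])

```text
time_s: 15.15
tool_pos: [561.5, -228.7, 188.8]
ee_rot: [0.0, -0.058, 0.998, 0.0]
wrist_force: [-0.5, 0.6, -0.7]
gripper_width: 4.6
finger_force: 58.8
```

Run:
```python
from h import *
import cv2
rel([563.2,-230,188],down(1.685))
A=get_image("scene");B=get_image("top")
np.savez("fin.npz",A=A,B=B)
c={n:get_calibration(n) for n in("scene","top")}
for n,I in(("scene",A),("top",B)):
    m=((I[:,:,0].astype(int)>90)&(I[:,:,1]<70)&(I[:,:,2]<70)).astype(np.uint8)
    k,l,s,ce=cv2.connectedComponentsWithStats(m)
    print(n,[(s[i].tolist(),ce[i].round(1).tolist()) for i in range(1,k) if s[i,4]>60])
    M=lambda x,y,z,w=.114,o=(523.8,-272.8,149):[o[0]+x*np.cos(w)-y*np.sin(w),o[1]+x*np.sin(w)+y*np.cos(w),o[2]+z]
    q=proj(c[n],[M(x,y,z) for x in(-60,60) for y in(-42,42) for z in(0,12)]);print("expected tray bbox",q.min(0).round(),q.max(0).round())
    q=proj(c[n],[M(x,y,z,.114,(560.7,-3.5,8)) for x in(-70,70) for y in(-52,52) for z in(0,56)]);print("expected stack bbox",q.min(0).round(),q.max(0).round())
```

```text
d [-1.6 -1.4  0.8] rv [0.    0.    0.002]
scene [([151, 132, 22, 22, 206], [161.1, 143.4]), ([235, 172, 48, 53, 1409], [259.7, 197.8]), ([223, 260, 21, 18, 206], [233.1, 269.5])]
expected tray bbox [149. 114.] [195. 156.]
expected stack bbox [233. 170.] [283. 230.]
top [([226, 164, 48, 61, 2014], [249.8, 194.3])]
expected tray bbox [346. 171.] [393. 229.]
expected stack bbox [226. 162.] [275. 225.]
```

Run:
```python
from h import *
import cv2
c={n:get_calibration(n) for n in("scene","top","wrist")}
f=np.load("fin.npz");I={"scene":f["A"],"top":f["B"],"wrist":get_image("wrist")}
p,r,o=tool()
def corners(tilt=0):
    off=np.array([[x-44,y-38,z-39] for z in(0,12) for x,y in((-60,-42),(-60,42),(60,42),(60,-42))],float)
    w=R.from_euler("z",.114)*R.from_euler("y",-tilt);return p+w.apply(off)
for n in I:
    A=I[n].astype(int);m=((A[:,:,0]>45)&(A[:,:,0]>1.9*A[:,:,1])&(A[:,:,0]>1.9*A[:,:,2])).astype(np.uint8)
    k,l,s,ce=cv2.connectedComponentsWithStats(m)
    for i in range(1,k):
        if s[i,4]>150:
            cn=cv2.findContours((l==i).astype(np.uint8),0,2)[0][0]
            print(n,s[i].tolist(),cv2.approxPolyDP(cn,4,True)[:,0].tolist())
    for t in(-.15,0,.15):print("  exp tilt",t,proj(c[n],corners(t)).round().astype(int).tolist())
```

```text
scene [151, 132, 33, 25, 387] [[158, 132], [151, 148], [180, 156], [183, 149], [178, 144], [171, 148], [170, 138]]
scene [234, 172, 49, 58, 1911] [[249, 172], [235, 220], [269, 229], [282, 180]]
  exp tilt -0.15 [[167, 111], [195, 117], [181, 155], [152, 148], [166, 109], [194, 115], [180, 152], [151, 146]]
  exp tilt 0 [[167, 116], [195, 122], [180, 156], [151, 149], [166, 113], [195, 120], [180, 153], [150, 146]]
  exp tilt 0.15 [[167, 122], [195, 128], [179, 157], [150, 150], [167, 118], [195, 125], [179, 154], [149, 147]]
top [226, 164, 48, 60, 2318] [[265, 164], [226, 169], [233, 223], [273, 218]]
  exp tilt -0.15 [[394, 226], [357, 232], [346, 180], [382, 176], [396, 225], [358, 230], [347, 179], [383, 174]]
  exp tilt 0 [[391, 225], [354, 230], [345, 178], [381, 173], [393, 225], [356, 230], [346, 177], [383, 172]]
  exp tilt 0.15 [[389, 222], [352, 227], [345, 175], [381, 170], [390, 223], [354, 228], [346, 175], [383, 170]]
wrist [90, 35, 174, 254, 35434] [[95, 35], [97, 58], [90, 59], [118, 258], [217, 259], [222, 239], [235, 234], [238, 224], [249, 224], [250, 287], [260, 287], [262, 36]]
wrist [408, 131, 104, 147, 13434] [[428, 133], [408, 253], [433, 277], [511, 277], [511, 131]]
  exp tilt -0.15 [[80, 17], [268, 17], [264, 241], [128, 241], [65, 13], [270, 14], [265, 253], [120, 253]]
  exp tilt 0 [[100, 36], [267, 37], [264, 251], [128, 251], [87, 31], [268, 31], [265, 262], [120, 261]]
  exp tilt 0.15 [[116, 56], [266, 57], [264, 262], [127, 262], [105, 49], [267, 49], [265, 270], [118, 270]]
```

```bash
python3 -c "
from workcell import manip, readout, get_image, get_calibration
print(manip.finish_job())"
```

```text
the job is handed in; nothing more can be done
None
```

The job is handed in at about 15 s on the robot's clock (verdict not reported): the divider stands in the rack's near slot and the stack still sits in its holder. The tray was tilted up, then drawn out from under the lugs, and is held level about 12 cm above the reader window.

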